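# Show a moulded housing to the inspection camera

### The job

Lift the hinged lid of the parts box by its wire pull until it rests open on its stop, take the white moulded housing out of the box and hold it up to the up-looking inspection camera: centred over the lens with its open, pronged end away from the lens, its flat underside square to the lens and 60 mm in front of the glass, and its side lug pointing the same way as the index pin on the camera's ring. Leave the tin and the snips in the box and do not touch the camera; finish while still holding the housing there, steady in the air.

Things in the scene. Friction and masses are not known exactly. Their poses are not given: they have to be found in the camera images.
- parts_box: Fixed parts box with hinged lid, 133x182x48 mm high, may be turned. Origin at the centre of its underside, z up, +x from front (pull) to hinge, y left. Outer faces x = +-60, y = +-90 mm, walls 3 mm thick and 42 high; grey pads make the inner floor 17.5 mm high. Dividers at y = +-30 (tops 38 mm high) make three compartments, 115 mm long in x, 56 wide in y. Lid top 46 mm above the table when shut.
- parts_box_lid (a joint): Lid angle, rad: 0 = shut, grows as it opens; stop at 1.83, leaning back past upright. The hinge has slight friction: let go well short of upright the lid falls shut, near upright it may stay standing; from about 1.65 on it sinks slowly back on its stop (about 1 s). Rests there at 1.83.
- lid_hinge (a point): Middle of the lid's hinge axis, at (64, 0, 45) mm in the box's frame; the axis runs along the box's y.
- pull_mid (a point): Middle of the steel wire pull on the lid: a round bar 10 mm thick, 72 mm long along the box's y, on two legs at its ends, ahead of and above the lid's front edge; with the lid shut at (-85, 0, 68) mm in the box's frame. Moves with the lid.
- housing_mid (a point): Centre, half-way up, of the white moulded housing: a round cup 25x28 mm, 24 high, upright on the pad of any one compartment. +z out of its open, pronged end; underside 12 mm below. Side lug (4 mm wide, out to 14 mm) on its -y side, which starts towards the box's -y within 0.35 rad. Grasp across x (24 mm) on the barrel, whose axis is 1 mm to +y of this point. 14 to 26 g.
- snips_mid (a point): Centre of the snips (48x94x8 mm) lying in another compartment of the box; they stay there.
- tin_mid (a point): Centre of the round tin (54 mm across, 24 mm high) standing in another compartment of the box; it stays there.
- inspection_camera: Small up-looking camera on an aluminium foot (90x100 mm) with a fork, fixed to the table; origin at the centre of the foot's underside, z up. About 105 mm high.
- camera_lens (a point): Centre of the lens glass, on the tilted head of the camera. +z points out along the line of sight: up, leaning 0.12 to 0.40 rad to the foot's -x side (stiff hinge). -y points to the index pin, a small dark block at the rim of the 60 mm round ring light, its end 44 mm from the centre. The housing's centre belongs 72 mm out along this z, its -y side to the pin.
- housing_lug (a point): Outer face of the housing's side lug, half-way up the lug: at (0, -14, -5) mm from housing_mid in the housing's own axes (same axes).
There are look-alikes about, which are no part of the job. Several things have the shape of the inspection_camera; the one meant has the colours described above.

How it is judged (in metres and radians):
On the way, in this order (a step that is already met when the one before it is completed fails the run):
1. the lid rests open on its stop (value of joint parts_box_lid above 1.75 rad), for 0.3 s.
2. the housing is lifted clear of the box in the fingers (height (world z) of housing_mid above 0.08 m and contact force between the fingers and housing above 0.5 N), for 0.2 s.
At the end, for the whole second after the job is handed in: The fingers hold the housing, at rest; its centre is within 10 mm of the point 72 mm out on the lens axis (each way); its axis within 10 deg of the lens axis, open end away; its lug within 12 deg of the index pin's direction; lid on its stop; tin and snips still in the box (contact force between the fingers and housing above 0.5 N and contact force between housing and inspection_camera below 0.05 N and x of housing_mid in the frame of camera_lens between -0.01 and 0.01 m and y of housing_mid in the frame of camera_lens between -0.01 and 0.01 m and z of housing_mid in the frame of camera_lens between 0.062 and 0.082 m and angle between the z axis of housing_mid and the z axis of camera_lens, either way round below 0.175 rad and angle between the y axis of housing_mid and the y axis of camera_lens, either way round below 0.21 rad and y of housing_lug in the frame of camera_lens below 0 m and angle between housing_mid's own z axis and vertical below 1 rad and linear speed of housing below 0.02 m/s and value of joint parts_box_lid above 1.75 rad and height (world z) of each of snips_mid, tin_mid below 0.04 m and horizontal distance between each of snips_mid, tin_mid and parts_box below 0.08 m); the arm keeps its last pose, push and grip.
It fails at once if the inspection camera is touched (contact force between anything else and inspection_camera above 1 N).
It also fails if it takes over 58 s, if anything falls off the work surface, if the arm or the gripper's body presses on something with over 40 N, if the wrist force passes 120 N, or if a joint passes its speed limit or range.

### The arm

A 6-joint arm with a two-finger parallel gripper is mounted at the origin on the work surface; the furniture and walls round the work are solid. World frame = base frame: x ahead of the robot, y to its left, z up, the work surface at z = 0. Lengths are in mm, angles in rad, forces in N, time in s.
With the tool pointing down it reaches from about 325 to 850 mm from the base axis. Payload 4.4 kg.
Tool frame: the origin (TCP) lies at the centre of the arm's flange, where the gripper is bolted on; the fingertips stand arm.tip_reach ahead of it and the grasp point (between the pads) lies 180 mm ahead of it (arm.tip_reach is the distance from the TCP to the fingertips, in mm); z points along the fingers, y is the line along which they close (so a half turn about z gives the same grasp; the last joint's range is limited). The gripper opens to 94 mm and grips with 3 to 60 N. Pads are 16 mm wide; open, the fingers measure 119 mm over their backs; the gripper's body (75 mm by 177 mm) begins 78 mm behind the grasp point.
Start: joints at [1.111, 0.207, 1.542, -0, 1.393, -0.15], TCP at [174.762, 547.802, 404.647] pointing down, gripper open.
Joint ranges: [-2.73, 2.73], [-0.86, 2.22], [0.23, 2.46], [-1.11, 4.25], [0.08, 2.63], [-2.82, 2.82]. Speed limits (rad/s): [2.79, 2.79, 3.14, 3.14, 3.14, 3.14].

### API

Orientations are given as a rotation vector (axis times angle).
In Python, from station import arm gives the robot as it stands. The module is installed in compiled form; this text tells all that it offers.
- The arm moves only by the tool servo_tool, never from a script. Its argument "moves" is a list of rows, each a list of 3 entries, a list of its own where there are three numbers: the shift along the tool's x, y, z in cm, then the turn, a rotation vector about the tool's x, y, z in rad, then the opening, from 0 (shut) to 1 (fully open). In form: [[[x, y, z], [wx, wy, wz], fingers], ...]. A call has 1 to 20 rows; each row shifts and turns the commanded pose from where the row before left it, along the tool's axes as they then stand; what a row does not reach is not made up. A row lasts 1/10 s, in which the tool goes at most 50 mm and 8.59 degrees, less where a joint would pass 70% of its speed; a pose out of reach is approached as far as the arm can. A call with a gripper value outside its range is refused whole. The fingers move at their own pace and stop on an object; "newtons" is the grip in N (left out, the last holds). Time passes only in rows, so rows that do not move let the fingers close. It gives the time, the measured TCP pose, the force, the opening and the grip force at its end, in the units of the state.
- arm.get_state(): the state, without advancing time (a new reading comes with each control period).
- arm.camera(name): name is "scene" or "top" or "wrist"; returns (picture, depth): 400x640x3 uint8, red, green, blue; 400x640 float32, mm along the optical axis (not along the pixel's ray), 0 where there is no reading.
- arm.camera_params(name): a dict with "fx", "fy", "cx", "cy" (pixels), "position" and "rotation" of the camera in the world; the wrist camera has in their place "tool_from_camera" (4x4, takes a point from camera to tool coordinates, whose origin is the TCP and whose axes are the flange's). Camera axes: x right, y up, looking along -z (the intrinsics and any distortion apply to the point x, -y, -z); pixel columns grow to the right and rows downward; lengths in mm; the calibration is good to about 2 mm. A picture is of the moment at which its call begins: read the wrist's pose just before it. camera_params takes no time and is no camera call.
- arm.hand_in(): hands the job in; it is judged then, once.
The state is a dict: "clock": time; "joint_pos": joint angles; "qvel": joint speeds; "effort": joint torques, N m; "tool_pos": TCP position; "orientation": TCP orientation; "contact_force": force on the tool from outside, world axes, zero at the start; "moment": the same for the moment, N m; "width": finger opening in mm; "grasp_force": force on a finger pad.
Only numpy, scipy, OpenCV 4.12 (cv2) and the standard library are available. Lean on these libraries where they do the work, as an engineer would, in place of code of your own. Each camera call takes 0.05 s, during which the arm holds its last target. There are 200 camera calls.

## Working session

There is one attempt and no reset: what is moved stays moved. The work goes in short steps, Python scripts to look and compute and a tool call to move; the robot and the scene stay as the last step left them, time stands still between calls to the robot, and variables do not carry over. Pictures are saved under pics/ and viewed, at most 10 in all, crops included, and the job is handed in when it is done.

Besides the shell and the picture viewer there is one more tool, called after "Emit:" by a JSON object that holds its "op" and its "data". servo_tool: Moves the arm, as the interface text tells. Its arguments: {"type":"object","properties":{"moves":{"type":"array"},"newtons":{"type":"number"}},"required":["moves"]}

```bash
mkdir -p pics; cat > h.py <<'E'
import numpy as np, cv2
from scipy.spatial.transform import Rotation as R
from station import arm
def cam(name):
    s=arm.get_state(); im,d=arm.camera(name); p=arm.camera_params(name)
    if 'position' in p:
        Rm=np.array(p['rotation']); 
        Rm=Rm if Rm.shape==(3,3) else R.from_rotvec(Rm).as_matrix(); t=np.array(p['position'])
    else:
        T=np.array(p['tool_from_camera']); Rt=R.from_rotvec(s['orientation']).as_matrix()
        Rm=Rt@T[:3,:3]; t=Rt@T[:3,3]+np.array(s['tool_pos'])
    return im,d,p,Rm,t
def cloud(d,p,Rm,t):
    v,u=np.mgrid[:d.shape[0],:d.shape[1]]
    P=np.stack([(u-p['cx'])/p['fx']*d,-(v-p['cy'])/p['fy']*d,-d],-1)
    return P@Rm.T+t
def save(n,im): cv2.imwrite('pics/'+n,cv2.cvtColor(im,cv2.COLOR_RGB2BGR))
E
python3 - <<'E'
from h import *
print(arm.get_state(), arm.tip_reach)
for n in ['scene','top','wrist']:
    im,d,p,Rm,t=cam(n); save(n+'0.png',im); print(n,p); np.savez(n+'0.npz',im=im,d=d,Rm=Rm,t=t)
E
```

```text
{'clock': 0.0, 'joint_pos': array([ 1.11149473e+00,  2.07411216e-01,  1.54293736e+00,  1.30504387e-05,
        1.39349584e+00, -1.50494473e-01]), 'qvel': array([ 0.00031184,  0.00122547, -0.00045987,  0.00025656,  0.00024329,
       -0.00110043]), 'effort': array([-1.25712810e-03, -3.70861852e+01, -2.81415725e+01,  6.98850467e-02,
        3.60461895e-02, -1.67555008e-04]), 'tool_pos': array([174.60047038, 547.47342364, 403.50317302]), 'orientation': array([-0.48304547, -3.10353611,  0.00336712]), 'contact_force': array([-0.52116713, -0.285979  , -0.09088112]), 'moment': array([-0.03867723,  0.03498899,  0.03505511]), 'grasp_force': 0.0, 'width': 93.91255655791112} 199.2
scene {'fx': 395.1191777099482, 'fy': 395.1191777099482, 'cx': 320.63352304599204, 'cy': 195.078336796623, 'position': array([  66.12914838, -583.84027265,  853.97148167]), 'rotation': array([ 0.65433435, -0.19799296, -0.61968935])}
top {'fx': 382.99780470818655, 'fy': 382.99780470818655, 'cx': 315.73884587480103, 'cy': 196.5597727876263, 'position': array([ 211.58829906,  -70.43439866, 1174.35131958]), 'rotation': array([ 0.12876848, -0.13790716, -1.54916328])}
wrist {'fx': 318.1711521305437, 'fy': 318.1711521305437, 'cx': 318.2525390688904, 'cy': 192.25750691040028, 'tool_from_camera': array([[ 1.48438332e-03,  9.72933861e-01,  2.31078989e-01,
         6.67799897e+01],
       [ 9.99998861e-01, -1.50747587e-03, -7.66288127e-05,
        -1.93431622e-01],
       [ 2.73791233e-04,  2.31078839e-01, -9.72934990e-01,
         2.04375331e+01],
       [ 0.00000000e+00,  0.00000000e+00,  0.00000000e+00,
         1.00000000e+00]])}
```

View pics/scene0.png

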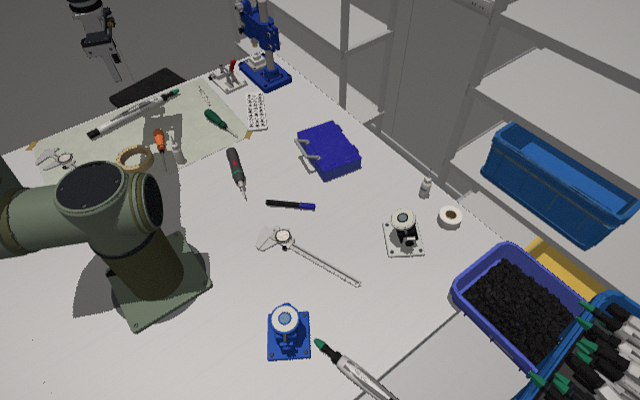

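View pics/top0.png

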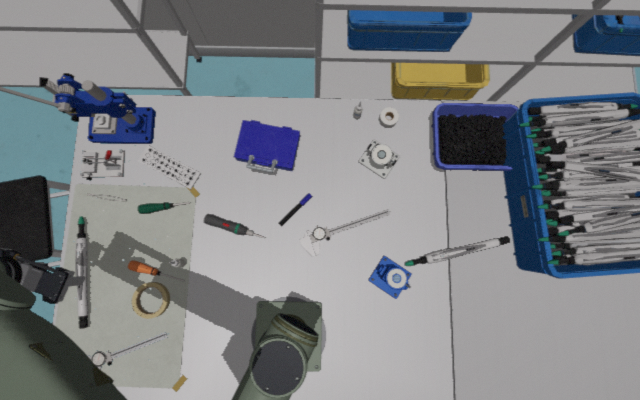

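The scene picture shows the blue box at (328,150) with its pull at (305,155). The aluminium camera is at (403,230), and a blue look-alike is at (288,330). In the top view, the box is at (267,146), its pull at (262,168), and the camera at (380,158).

```bash
cat >> h.py <<'E'
def ray(p,Rm,t,u,v,z):
    r=Rm@np.array([(u-p['cx'])/p['fx'],-(v-p['cy'])/p['fy'],-1]); return t+r*(z-t[2])/r[2]
E
python3 - <<'E'
from h import *
for n,(x0,y0,x1,y1) in [('top',(225,110,310,180)),('scene',(285,110,370,190))]:
    z=np.load(n+'0.npz'); im,d,Rm,t=z['im'],z['d'],z['Rm'],z['t']; p=arm.camera_params(n)
    P=cloud(d,p,Rm,t)
    c=im[y0:y1,x0:x1].astype(int); Q=P[y0:y1,x0:x1]
    blue=(c[...,2]>c[...,0]+50)&(c[...,2]>c[...,1]+50)&(Q[...,2]>38)&(Q[...,2]<56)
    pts=Q[blue]; r=cv2.minAreaRect(pts[:,:2].astype(np.float32)); print(n,blue.sum(),np.median(pts[:,2]),r, cv2.boxPoints(r).round(1).tolist())
    g=(abs(c[...,2]-c[...,0])<30)&(Q[...,2]>57)&(Q[...,2]<85)
    q=Q[g]; print('pull',g.sum(),q.mean(0), cv2.minAreaRect(q[:,:2].astype(np.float32)))
    # camera
    x0,y0,x1,y1=(350,130,405,185) if n=='top' else (375,200,435,265)
    Q=P[y0:y1,x0:x1]; f=(Q[...,2]>-5+8)&(Q[...,2]<22)
    print('foot',cv2.minAreaRect(Q[f][:,:2].astype(np.float32)))
    h=Q[...,2]>80; q=Q[h]; m=q.mean(0); u,s,vt=np.linalg.svd(q-m); print('head',h.sum(),m,vt[2],s/np.sqrt(len(q)))
    big=cv2.resize(im[y0:y1,x0:x1],None,fx=7,fy=7,interpolation=cv2.INTER_CUBIC); save(n+'cam.png',big)
E
```

```text
top 2213 46.83296989554219 ((566.1172485351562, 77.77001190185547), (179.398193359375, 131.11985778808594), 79.49459838867188) [[485.29998779296875, 1.5], [614.2000122070312, -22.399999618530273], [646.9000244140625, 154.0], [518.0, 177.89999389648438]]
pull 136 [488.69960122  92.50949368  69.84424508] ((496.35888671875, 91.38719177246094), (80.64739227294922, 37.41877365112305), 81.25373077392578)
foot ((544.2899780273438, -267.9700012207031), (177.43251037597656, 174.63137817382812), 0.8080199360847473)
head 369 [ 517.32626218 -259.33276958  127.20722476] [ 0.75394111 -0.57168371  0.32365187] [184.82868079  16.37624473  14.52198022]
scene 1807 45.90806779333275 ((565.86181640625, 79.67444610595703), (184.33645629882812, 132.8773193359375), 79.6052017211914) [[483.8999938964844, 1.0], [614.5999755859375, -23.0], [647.7999877929688, 158.3000030517578], [517.0999755859375, 182.3000030517578]]
pull 122 [485.7214161   90.24325004  68.64509531] ((492.8006286621094, 90.75595092773438), (79.31810760498047, 34.8984375), 77.80992126464844)
foot ((560.1607666015625, -254.0645294189453), (200.54222106933594, 151.55230712890625), 49.921852111816406)
head 526 [ 514.98041932 -272.87354681  109.45425094] [0.8391867  0.06824557 0.53954445] [122.13621165  15.51078245  14.16350379]
```

```bash
cat >> h.py <<'E'
def down(yd,tilt=None):
    "tool pointing down, tool y along world heading yd"
    z=np.array([0,0,-1.]) if tilt is None else np.asarray(tilt)
    y=np.array([np.cos(yd),np.sin(yd),0]); y-=z*(y@z); y/=np.linalg.norm(y)
    return np.stack([np.cross(y,z),y,z],1)
def plan(Rt,pos,tcp=False):
    "rotation first (tool axes), then shift in cm in new tool axes; pos = grasp point unless tcp"
    s=arm.get_state(); R0=R.from_rotvec(s['orientation']).as_matrix()
    w=R.from_matrix(R0.T@Rt).as_rotvec(); q=np.array(pos,float)-(0 if tcp else 180*Rt[:,2])
    d=Rt.T@(q-np.array(s['tool_pos']))/10
    print('rot',w.round(4),'rows>=%.1f'%(np.linalg.norm(w)/.15),'shift cm',d.round(2),'rows>=%.1f'%(np.linalg.norm(d)/5))
E
python3 - <<'E'
from h import *
s=arm.get_state(); print(R.from_rotvec(s['orientation']).as_matrix().round(3))
for a in (-.183,-.183+np.pi):
    plan(down(a),[470,96,300])
E
```

```text
[[-0.953  0.304 -0.001]
 [ 0.304  0.953 -0.002]
 [ 0.    -0.002 -1.   ]]
rot [-1.600e-03  1.100e-03  1.445e+00] rows>=9.6 shift cm [-39.03  37.26  -7.62] rows>=10.9
rot [-1.1000e-03 -1.7000e-03 -1.6966e+00] rows>=11.3 shift cm [ 39.03 -37.26  -7.62] rows>=10.9
```

View pics/topcam.png

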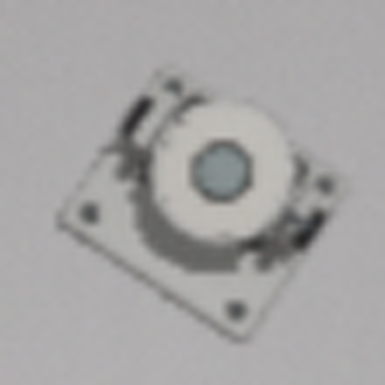

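The crop shows the ring head at (222,170) on a turned square foot, with fork clamps at (140,115) and (310,230). The pin isn't clear from here, so I'll look closer later.

Emit:
{"op": "servo_tool", "data": {"moves": [[[0, 0, 0], [0, 0, 0.1445], 1], [[0, 0, 0], [0, 0, 0.1445], 1], [[0, 0, 0], [0, 0, 0.1445], 1], [[0, 0, 0], [0, 0, 0.1445], 1], [[0, 0, 0], [0, 0, 0.1445], 1], [[0, 0, 0], [0, 0, 0.1445], 1], [[0, 0, 0], [0, 0, 0.1445], 1], [[0, 0, 0], [0, 0, 0.1445], 1], [[0, 0, 0], [0, 0, 0.1445], 1], [[0, 0, 0], [0, 0, 0.1445], 1]]}}

```text
clock: 1.15
tool_pos: [174.7, 547.7, 404.2]
orientation: [2.421, 2.002, -0.001]
contact_force: [0.4, -0.6, 0.4]
width: 94.0
grasp_force: 0.0
```

Emit:
{"op": "servo_tool", "data": {"moves": [[[-3, 2.87, -0.6], [0, 0, 0], 1], [[-3, 2.87, -0.6], [0, 0, 0], 1], [[-3, 2.87, -0.6], [0, 0, 0], 1], [[-3, 2.87, -0.6], [0, 0, 0], 1], [[-3, 2.87, -0.6], [0, 0, 0], 1], [[-3, 2.87, -0.6], [0, 0, 0], 1], [[-3, 2.87, -0.6], [0, 0, 0], 1], [[-3, 2.87, -0.6], [0, 0, 0], 1], [[-3, 2.87, -0.6], [0, 0, 0], 1], [[-3, 2.87, -0.6], [0, 0, 0], 1], [[-3, 2.87, -0.6], [0, 0, 0], 1], [[-3, 2.87, -0.6], [0, 0, 0], 1], [[-3, 2.87, -0.6], [0, 0, 0], 1], [[0, 0, 0], [0, 0, 0], 1], [[0, 0, 0], [0, 0, 0], 1]]}}

```text
clock: 2.65
tool_pos: [470.8, 95.8, 482.2]
orientation: [-2.416, -2.006, 0.001]
contact_force: [0.8, -0.2, 0.8]
width: 93.6
grasp_force: 0.0
```

```bash
python3 - <<'E'
from h import *
im,d,p,Rm,t=cam('wrist'); save('w1.png',im); np.savez('w1.npz',im=im,d=d,Rm=Rm,t=t)
s=arm.get_state(); print(s['clock'],s['tool_pos'],s['joint_pos'])
P=cloud(d,p,Rm,t); c=im.astype(int)
blue=(c[...,2]>c[...,0]+50)&(c[...,2]>c[...,1]+50)&(P[...,2]>40)&(P[...,2]<54)
q=P[blue]; r=cv2.minAreaRect(q[:,:2].astype(np.float32)); print(len(q),np.median(q[:,2]),r,cv2.boxPoints(r).round(1).tolist())
a=np.radians(-10.4); o=np.array([562.5,79]); ex=np.array([np.cos(a),np.sin(a)])
b=(P[...,:2]-o)@ex; l=(P[...,:2]-o)@np.array([-ex[1],ex[0]])
g=(~blue)&(P[...,2]>60)&(P[...,2]<85)&(b<-70)&(b>-110)&(abs(l)<60)
q=P[g]; r=cv2.minAreaRect(q[:,:2].astype(np.float32)); print('pull',len(q),np.percentile(q[:,2],[5,50,95]),r, np.percentile(b[g],[2,50,98]),np.percentile(l[g],[2,50,98]))
v,u=np.nonzero(g); print(u.min(),u.max(),v.min(),v.max())
E
```

```text
2.7 [470.37791943  96.53684775 482.09010152] [ 2.17613950e-02 -5.10939494e-02  1.65861739e+00  5.52234731e-04
  1.53549279e+00  2.05253231e-01]
11665 45.510112047673545 ((566.5088500976562, 80.20674133300781), (180.65847778320312, 130.06727600097656), 80.10095977783203) [[486.8999938964844, 2.4000000953674316], [615.0, -20.0], [646.0999755859375, 158.0], [518.0, 180.39999389648438]]
pull 571 [66.88788885 71.38818049 73.25225529] ((485.9672546386719, 94.65065002441406), (81.4206771850586, 14.91314697265625), 79.60025787353516) [-85.51503036 -80.56317109 -71.21312347] [-36.98315293   4.64910362  41.15046683]
325 337 137 201
```

View pics/w1.png

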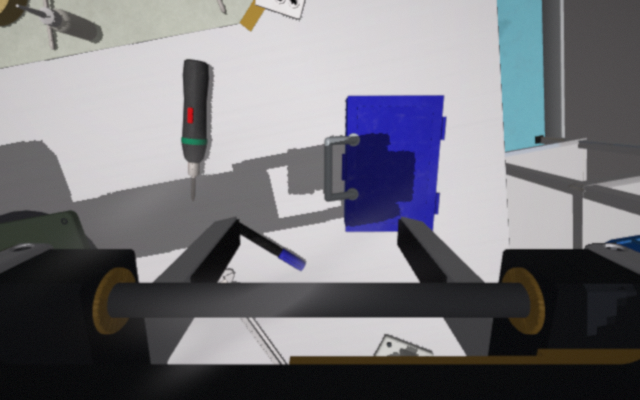

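The wrist view shows the shut lid at (395,165), with the pull bar vertical at about column 329 and rows 137–201. The gripper fills the bottom of the picture.

```bash
python3 - <<'E'
from h import *
z=np.load('w1.npz'); im,d,Rm,t=z['im'],z['d'],z['Rm'],z['t']; p=arm.camera_params('wrist')
for r in (155,168,182): print(r, im[r,318:348].astype(int).sum(1).tolist(), d[r,320:340].round(0).tolist())
P=cloud(d,p,Rm,t)
print(P[168,325:334].round(1).tolist())
for u,v in [(324,140),(324,168),(324,198),(329,168),(333,168)]: print(u,v,ray(p,Rm,t,u,v,68).round(1))
E
```

```text
155 [333, 332, 328, 336, 324, 304, 250, 215, 222, 237, 243, 240, 225, 233, 276, 318, 337, 333, 337, 331, 334, 332, 326, 276, 175, 129, 118, 114, 105, 115] [463.0, 463.0, 461.0, 461.0, 462.0, 391.0, 390.0, 390.0, 390.0, 389.0, 390.0, 390.0, 392.0, 461.0, 462.0, 463.0, 462.0, 463.0, 461.0, 462.0]
168 [335, 330, 337, 333, 330, 299, 251, 220, 230, 234, 239, 235, 225, 233, 277, 324, 330, 336, 336, 337, 339, 332, 319, 264, 164, 126, 125, 110, 109, 117] [467.0, 466.0, 468.0, 465.0, 466.0, 395.0, 394.0, 393.0, 394.0, 392.0, 393.0, 394.0, 396.0, 466.0, 467.0, 467.0, 466.0, 467.0, 466.0, 467.0]
182 [332, 331, 331, 334, 324, 303, 249, 226, 229, 235, 241, 231, 225, 237, 280, 317, 333, 333, 330, 330, 330, 331, 327, 331, 331, 308, 244, 155, 123, 130] [473.0, 471.0, 470.0, 471.0, 471.0, 400.0, 398.0, 398.0, 397.0, 398.0, 397.0, 399.0, 471.0, 471.0, 471.0, 472.0, 473.0, 470.0, 0.0, 472.0]
[[479.2, 98.8, 70.9], [480.5, 98.7, 71.8], [481.7, 98.6, 72.6], [482.9, 98.1, 71.1], [484.1, 98.2, 73.1], [485.3, 97.9, 72.4], [486.5, 97.5, 71.4], [487.8, 97.0, 69.8], [490.1, 85.4, 0.2]]
324 140 [484.2 132.6  68. ]
324 168 [478.   98.5  68. ]
324 198 [471.1  60.5  68. ]
329 168 [484.1  97.4  68. ]
333 168 [489.   96.5  68. ]
```

```bash
python3 - <<'E'
from h import *
plan(down(-.175),[482.5,95.5,73])
E
```

```text
rot [-0.0015 -0.0003 -0.0085] rows>=0.1 shift cm [ 0.11  1.21 22.91] rows>=4.6
```

Emit:
{"op": "servo_tool", "data": {"moves": [[[0.1, 1.2, 0], [0, 0, -0.008], 0.43], [[0, 0, 3.5], [0, 0, 0], 0.43], [[0, 0, 4], [0, 0, 0], 0.43], [[0, 0, 4], [0, 0, 0], 0.43], [[0, 0, 4], [0, 0, 0], 0.43], [[0, 0, 3], [0, 0, 0], 0.43], [[0, 0, 2], [0, 0, 0], 0.43], [[0, 0, 1.4], [0, 0, 0], 0.43], [[0, 0, 1], [0, 0, 0], 0.43], [[0, 0, 0], [0, 0, 0], 0.43], [[0, 0, 0], [0, 0, 0], 0.43], [[0, 0, 0], [0, 0, 0], 0.05], [[0, 0, 0], [0, 0, 0], 0.05], [[0, 0, 0], [0, 0, 0], 0.05], [[0, 0, 0], [0, 0, 0], 0.05], [[0, 0, 0], [0, 0, 0], 0.05], [[0, 0, 0], [0, 0, 0], 0.05]], "newtons": 20}}

```text
clock: 4.4
tool_pos: [482.5, 95.2, 254.0]
orientation: [-2.407, -2.018, 0.0]
contact_force: [-2.7, 0.9, 3.7]
width: 9.2
grasp_force: 20.0
```

```bash
python3 -c "
import numpy as np
f=np.arctan2(23,-149)-np.linspace(0,1.78,23); r=15.077
P=np.stack([r*np.cos(f),-r*np.sin(f)],1); print(np.diff(P,axis=0).round(2).tolist())"
```

```text
[[0.23, -1.2], [0.33, -1.17], [0.42, -1.14], [0.52, -1.11], [0.6, -1.06], [0.69, -1.01], [0.77, -0.95], [0.84, -0.88], [0.91, -0.81], [0.97, -0.74], [1.03, -0.66], [1.08, -0.57], [1.12, -0.48], [1.16, -0.39], [1.18, -0.3], [1.2, -0.2], [1.22, -0.1], [1.22, -0.0], [1.22, 0.1], [1.2, 0.19], [1.18, 0.29], [1.16, 0.39]]
```

Emit:
{"op": "servo_tool", "data": {"moves": [[[0, 0.23, -1.2], [0, 0, 0], 0.05], [[0, 0.33, -1.17], [0, 0, 0], 0.05], [[0, 0.42, -1.14], [0, 0, 0], 0.05], [[0, 0.52, -1.11], [0, 0, 0], 0.05], [[0, 0.6, -1.06], [0, 0, 0], 0.05], [[0, 0.69, -1.01], [0, 0, 0], 0.05], [[0, 0.77, -0.95], [0, 0, 0], 0.05], [[0, 0.84, -0.88], [0, 0, 0], 0.05]]}}

```text
clock: 5.2
tool_pos: [525.0, 87.6, 339.7]
orientation: [-2.403, -2.016, 0.008]
contact_force: [-8.0, 1.1, 5.2]
width: 9.5
grasp_force: 20.0
```

Going well, so I'll continue the arc.

Emit:
{"op": "servo_tool", "data": {"moves": [[[0, 0.91, -0.81], [0, 0, 0], 0.05], [[0, 0.97, -0.74], [0, 0, 0], 0.05], [[0, 1.03, -0.66], [0, 0, 0], 0.05], [[0, 1.08, -0.57], [0, 0, 0], 0.05], [[0, 1.12, -0.48], [0, 0, 0], 0.05], [[0, 1.16, -0.39], [0, 0, 0], 0.05], [[0, 1.18, -0.3], [0, 0, 0], 0.05], [[0, 1.2, -0.2], [0, 0, 0], 0.05], [[0, 1.22, -0.1], [0, 0, 0], 0.05], [[0, 1.22, 0], [0, 0, 0], 0.05], [[0, 1.22, 0.1], [0, 0, 0], 0.05], [[0, 1.2, 0.19], [0, 0, 0], 0.05], [[0, 1.18, 0.29], [0, 0, 0], 0.05], [[0, 1.16, 0.39], [0, 0, 0], 0.05], [[0, 0, 0], [0, 0, 0], 0.05]]}}

```text
clock: 6.7
tool_pos: [683.8, 58.8, 371.9]
orientation: [2.405, 2.015, 0.002]
contact_force: [0.5, -3.7, 2.1]
width: 9.4
grasp_force: 20.0
```

Emit:
{"op": "servo_tool", "data": {"moves": [[[0, 0, 0], [0, 0, 0], 0.5], [[0, 0, 0], [0, 0, 0], 0.5], [[0, 0, 0], [0, 0, 0], 0.5], [[0, 0, -2], [0, 0, 0], 0.5], [[0, 0, -3], [0, 0, 0], 0.5], [[0, 0, -3], [0, 0, 0], 0.5], [[0, -4, 0], [0, 0, 0], 0.5], [[0, -5, 0], [0, 0, 0], 0.5], [[0, -5, 0], [0, 0, 0], 0.5], [[0, -5, 0], [0, 0, 0], 0.5], [[0, 0, 0], [0, 0, 0], 0.5]]}}

```text
clock: 7.8
tool_pos: [488.5, 94.7, 449.2]
orientation: [-2.4, -2.019, 0.008]
contact_force: [-0.1, 0.0, -0.2]
width: 46.9
grasp_force: 0.0
```

```bash
python3 - <<'E'
from h import *
im,d,p,Rm,t=cam('wrist'); save('w2.png',im); np.savez('w2.npz',im=im,d=d,Rm=Rm,t=t)
s=arm.get_state(); print(s['clock'],s['tool_pos'])
E
```

```text
7.85 [491.55525899  94.12818824 450.81431934]
```

View pics/w2.png

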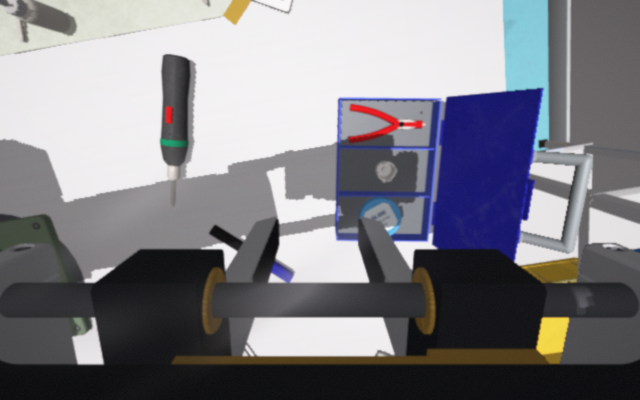

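The lid is open, leaning back on its stop at right. The housing stands at (386,171) in the middle compartment, the snips are at (390,125), and the tin is at (380,217).

```bash
python3 - <<'E'
from h import *
z=np.load('w2.npz'); im,d,Rm,t=z['im'],z['d'],z['Rm'],z['t']; p=arm.camera_params('wrist'); P=cloud(d,p,Rm,t)
a=-.174; ex=np.array([np.cos(a),np.sin(a)]); ey=np.array([-ex[1],ex[0]]); o=np.array([566,80.5])
B=np.dstack([(P[...,:2]-o)@ex,(P[...,:2]-o)@ey,P[...,2]])
print('depth at housing', B[165:178,380:393,2].round(0).astype(int))
c=im.astype(int); w=np.zeros(d.shape,bool); w[152:190,345:428]=True
h=w&(B[...,2]>34)&(B[...,2]<48)&(abs(B[...,0])<50)&(abs(B[...,1])<24)
q=B[h]; print(len(q),np.median(q,0),q.min(0),q.max(0)); v,u=np.nonzero(h); print(u.min(),u.max(),v.min(),v.max())
L=(c[...,2]>c[...,0]+50)&(B[...,0]>70)&(B[...,2]>60)&(B[...,0]<140)&(abs(B[...,1])<80); q=B[L]
k=np.polyfit(q[:,2],q[:,0],1); print('lid x = %.3f z + %.1f'%tuple(k),'x at 125:',np.polyval(k,125),len(q),'angle from up',np.arctan(k[0]))
# floor of compartments walls
bl=(c[...,2]>c[...,0]+50)&(B[...,2]<50)&(B[...,2]>33)&(B[...,0]<62)&(B[...,0]>-75); q=B[bl]; print(q.min(0),q.max(0),cv2.minAreaRect(q[:,:2].astype(np.float32)))
plan(down(-.175),[520,-150,300])
E
```

```text
depth at housing [[ 35  19  19  18  19  19  19  19  20  19  24  34  36]
 [ 19  19  18  19  19  19  20  19  19  18  19  27  34]
 [ 19  19  18  23  20  17  19  20  19  19  19  23  32]
 [ 18  20  23  25  25  25  20  21  18  20  19  22  27]
 [ 19  20  24  25  23  24  26  21  19  18  20  21  26]
 [ 20 429  25  24  25  25  25  19  19  19  19  21  27]
 [ 19  19  25  25  25  23  26  19  20  20  18  23  27]
 [ 20  19  17  25  25  25  20  20  18  20  20  24  27]
 [ 20  19  19  18  19  19  19  19  19  18  21  26  30]
 [ 19  18  19  18  19  19  19  20  19  22  23  27  31]
 [ 18  19  19  20  19  20  20  19  21  25  28  29  33]
 [ 22  20  20  19  21  20  20  23  25  27  30  33  35]
 [ 34  27  25  22  25  23  25  27  29  32  34  34  34]]
94 [ 1.84103413  2.07902575 35.28138525] [-10.05534545 -11.06660117  34.01981776] [13.89490061 12.86056911 42.43700358]
376 396 162 181
lid x = 0.270 z + 49.2 x at 125: 82.93893071957474 11234 angle from up 0.26391493012163186
[-59.24311418 -90.44720203  33.03037864] [61.99652127 89.32033661 49.55905759] ((1.7077217102050781, -0.6688308715820312), (179.35020446777344, 121.21830749511719), 89.669677734375)
rot [-0.002  -0.0003  0.0021] rows>=0.0 shift cm [-23.54   7.05  -2.92] rows>=5.0
```

```bash
python3 - <<'E'
from h import *
plan(down(-.175),[512,-320,230])
E
```

```text
rot [-0.002  -0.0003  0.0021] rows>=0.0 shift cm [-40.42   9.22   4.08] rows>=8.3
```

Emit:
{"op": "servo_tool", "data": {"moves": [[[-4, 0.9, 0.4], [0, 0, 0], 0.8], [[-4, 0.9, 0.4], [0, 0, 0], 0.8], [[-4, 0.9, 0.4], [0, 0, 0], 0.8], [[-4, 0.9, 0.4], [0, 0, 0], 0.8], [[-4, 0.9, 0.4], [0, 0, 0], 0.8], [[-4, 0.9, 0.4], [0, 0, 0], 0.8], [[-4, 0.9, 0.4], [0, 0, 0], 0.8], [[-4, 0.9, 0.4], [0, 0, 0], 0.8], [[-4, 0.9, 0.4], [0, 0, 0], 0.8], [[-4, 0.9, 0.4], [0, 0, 0], 0.8], [[0, 0, 0], [0, 0, 0], 0.8], [[0, 0, 0], [0, 0, 0], 0.8]]}}

```text
clock: 9.05
tool_pos: [514.5, -318.0, 411.3]
orientation: [-2.409, -2.016, -0.001]
contact_force: [-0.4, -0.4, 0.0]
width: 74.8
grasp_force: 0.0
```

```bash
python3 - <<'E'
from h import *
im,d,p,Rm,t=cam('wrist'); save('w3.png',im); np.savez('w3.npz',im=im,d=d,Rm=Rm,t=t)
s=arm.get_state(); print(s['clock'],s['tool_pos'],s['joint_pos'].round(2))
E
```

```text
9.1 [ 514.53371598 -316.902839    411.53942578] [-0.7   0.26  1.46  0.    1.42 -0.52]
```

View pics/w3.png

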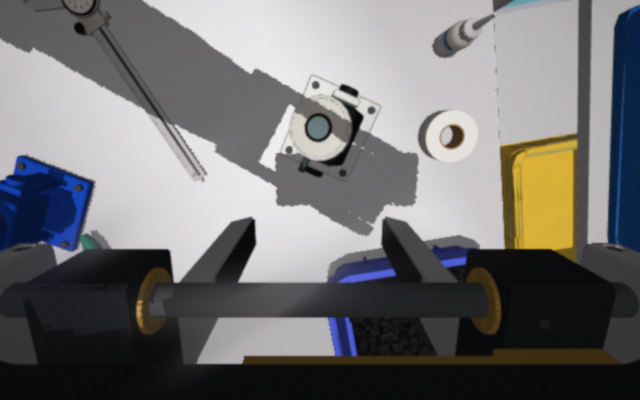

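The ring is at (319,127), with dark blocks at about (348,90) and (308,168). I need to zoom in to tell the pin from the fork clamps.

```bash
python3 - <<'E'
from h import *
z=np.load('w3.npz'); im,d,Rm,t=z['im'],z['d'],z['Rm'],z['t']; p=arm.camera_params('wrist'); P=cloud(d,p,Rm,t)
c=im[65:190,265:390]; 
H=(np.clip(P[65:190,265:390,2],0,130)/130*255).astype(np.uint8); H=cv2.applyColorMap(H,cv2.COLORMAP_JET)[...,::-1]
g=np.clip(c.astype(float)*1.5,0,255).astype(np.uint8)
save('w3c.png',cv2.resize(np.hstack([g,H]),None,fx=3.2,fy=3.2,interpolation=cv2.INTER_CUBIC))
m=np.zeros(d.shape,bool); m[90:165,285:355]=True; m&=(P[...,2]>85)&(P[...,2]<135)
# white ring pixels
w=m&(im.astype(int).sum(2)>300); q=P[w]
for k in range(5):
    A=np.c_[q[:,:2],np.ones(len(q))]; s=np.linalg.lstsq(A,q[:,2],rcond=None)[0]; r=q[:,2]-A@s; q=q[abs(r)<max(3,2*r.std())]
n=np.array([-s[0],-s[1],1]); n/=np.linalg.norm(n); print('plane',len(q),n,r.std(),q.mean(0),'lean',np.arccos(n[2]))
E
```

```text
plane 2811 [-0.26326608  0.17695117  0.94835608] 0.958942555311548 [ 524.89591198 -262.25629089   97.25281812] lean 0.32278371161810265
```

View pics/w3c.png

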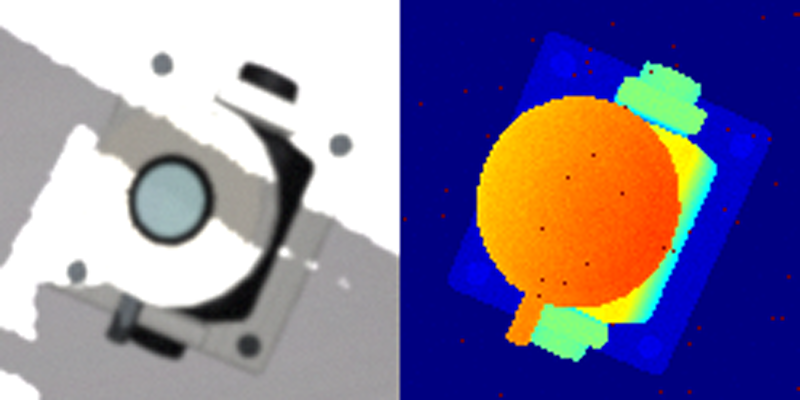

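The pin is the small block at crop (125,320), about (304,165) in the full picture. It is at ring height, below-left of the ring. The fork clamps are lower.

```bash
cat > lens.py <<'E'
from h import *
def lens():
    z=np.load('w3.npz'); im,d,Rm,t=z['im'],z['d'],z['Rm'],z['t']; p=arm.camera_params('wrist'); P=cloud(d,p,Rm,t)
    n=np.array([-.26327,.17695,.94836]); c0=np.array([524.9,-262.26,97.25])
    D=(P-c0)@n; m=np.zeros(d.shape,bool); m[65:190,265:390]=True
    f=(m&(abs(D)<4)).astype(np.uint8)
    op=cv2.morphologyEx(f,cv2.MORPH_OPEN,cv2.getStructuringElement(cv2.MORPH_ELLIPSE,(21,21)))
    # in-plane axes
    e1=np.cross([0,1,0],n); e1/=np.linalg.norm(e1); e2=np.cross(n,e1)
    q=P[op>0]; uv=np.c_[(q-c0)@e1,(q-c0)@e2].astype(np.float32)
    (cx,cy),r=cv2.minEnclosingCircle(uv); el=cv2.fitEllipse(cv2.convexHull(uv)); 
    C=c0+e1*el[0][0]+e2*el[0][1]
    gl=P[124:130,315:322].reshape(-1,3); C2=np.median(gl,0)
    dark=((P-C)@n)
    X=P-C; rr=np.linalg.norm(X-dark[...,None]*n,axis=-1)
    pin=m&(abs(dark)<8)&(rr>33)&(rr<47)
    num,lab,st,ce=cv2.connectedComponentsWithStats(pin.astype(np.uint8)); 
    k=1+np.argmax(st[1:,4]); Q=P[lab==k]-C
    v=Q.mean(0); v-=n*(v@n); out=np.linalg.norm(Q,axis=1).max(); v/=np.linalg.norm(v)
    info=dict(el=el,r=r,glass=C2,glass_off=(C2-C)@n,st=st[1:].tolist(),pinout=out,pinh=(Q@n).mean())
    return C,n,v,C2,info
if __name__=='__main__':
    C,n,v,C2,i=lens(); print('C',C,'n',n,'pin',v,np.degrees(np.arctan2(v[1],v[0]))); print(i)
    lx=np.cross(-v,n); print('lens x',lx, 'lean horizontal heading',np.degrees(np.arctan2(n[1],n[0])))
E
python3 lens.py
```

```text
C [ 525.09710349 -260.91810863   97.05433987] n [-0.26327  0.17695  0.94836] pin [-0.53739586 -0.84329062  0.0081619 ] -122.50775536448532
{'el': ((0.13758409023284912, 1.3633997440338135), (54.418155670166016, 60.2059211730957), 63.02020263671875), 'r': 29.886280059814453, 'glass': array([ 524.41103427, -260.91225803,   98.29079933]), 'glass_off': np.float64(1.3542653976144319), 'st': [[298, 159, 12, 14, 96]], 'pinout': np.float64(45.210891006662116), 'pinh': np.float64(-1.5027464130505308)}
lens x [ 0.80118734 -0.50749596  0.31710532] lean horizontal heading 146.09401791460678
```

```bash
python3 - <<'E'
from h import *
plan(down(-.174),[528,-19.4,100])
E
```

```text
rot [ 0.0004 -0.0006 -0.0014] rows>=0.0 shift cm [29.53 -3.82 13.15] rows>=6.5
```

Emit:
{"op": "servo_tool", "data": {"moves": [[[4.2, -0.55, 0], [0, 0, 0], 0.4], [[4.2, -0.55, 0], [0, 0, 0], 0.4], [[4.2, -0.55, 0], [0, 0, 0], 0.4], [[4.2, -0.55, 0.6], [0, 0, 0], 0.4], [[4.2, -0.55, 2.5], [0, 0, 0], 0.4], [[4.2, -0.55, 2.5], [0, 0, 0], 0.4], [[4.3, -0.55, 2.5], [0, 0, 0], 0.4], [[0, 0, 3], [0, 0, 0], 0.4], [[0, 0, 2], [0, 0, 0], 0.4], [[0, 0, 0], [0, 0, 0], 0.4], [[0, 0, 0], [0, 0, 0], 0.4]]}}

```text
clock: 10.2
tool_pos: [527.5, -18.4, 281.3]
orientation: [2.405, 2.02, 0.001]
contact_force: [-0.5, -0.8, 0.3]
width: 37.4
grasp_force: 0.0
```

```bash
python3 - <<'E'
from h import *
im,d,p,Rm,t=cam('wrist'); np.savez('w4.npz',im=im,d=d,Rm=Rm,t=t)
s=arm.get_state(); print(s['clock'],s['tool_pos'])
Ri=Rm.T@(np.array([567.9,81.2,35])-t); u=int(p['cx']-p['fx']*Ri[0]/Ri[2]); v=int(p['cy']+p['fy']*Ri[1]/Ri[2]); print(u,v)
u0,v0=max(u-45,0),max(v-40,0); c=im[v0:v0+80,u0:u0+90]; print(u0,v0)
save('w4c.png',cv2.resize(np.clip(c.astype(float)*1.6,0,255).astype(np.uint8),None,fx=7,fy=7,interpolation=cv2.INTER_CUBIC))
E
```

```text
10.25 [528.00257122 -18.90022599 282.15689393]
352 56
307 16
```

View pics/w4c.png

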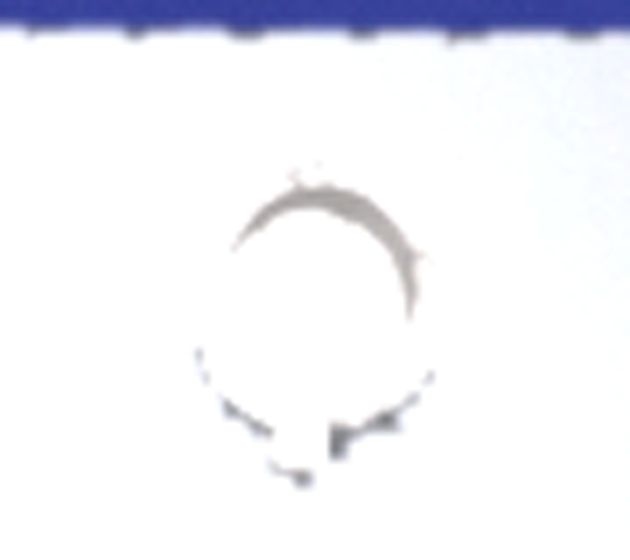

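The crop was overexposed, but it shows the cup centred at about crop (310,310) and the lug below it at about (300,460). I'll measure the lug from depth.

```bash
python3 - <<'E'
from h import *
z=np.load('w4.npz'); im,d,Rm,t=z['im'],z['d'],z['Rm'],z['t']; p=arm.camera_params('wrist'); P=cloud(d,p,Rm,t)
a=-.174; ex=np.array([np.cos(a),np.sin(a)]); ey=np.array([-ex[1],ex[0]]); o=np.array([566,80.5])
B=np.dstack([(P[...,:2]-o)@ex,(P[...,:2]-o)@ey,P[...,2]])
np.set_printoptions(linewidth=250)
print((B[35:90,330:372,2]).round(0).clip(0,99).astype(int))
top=(B[...,2]>30)&(B[...,2]<46); top[:,:320]=0; top[:30]=0; top[95:]=0; top[:,385:]=0
q=B[top&(abs(B[...,0])<30)&(abs(B[...,1])<22)]; print(len(q),cv2.fitEllipse(cv2.convexHull(q[:,:2].astype(np.float32))),q.min(0),q.max(0))
lg=(B[...,2]>20.5)&(B[...,2]<32)&(np.hypot(B[...,0]-2,B[...,1]-1)<19)&(np.hypot(B[...,0]-2,B[...,1]-1)>11.5)
for r in sorted(B[lg].round(1).tolist(),key=lambda r:r[1]): print(r,end=' ')
E
```

```text
[[17 18 18 ... 17 17 18]
 [18 18 18 ... 18 17 17]
 [18 18 18 ... 17 18 18]
 ...
 [17 16 17 ... 17 15 17]
 [16 17 16 ... 17 16 16]
 [17 99 17 ... 16 18 17]]
532 ((1.633042335510254, -0.06350827217102051), (23.84886360168457, 26.752058029174805), 168.65350341796875) [-10.48179848 -14.32754064  30.01307384] [13.78625403 12.84155648 43.20527512]
[2.3, -14.4, 24.1] [1.7, -14.3, 29.6] [2.4, -14.3, 30.0] [0.4, -14.2, 28.7] [1.1, -14.2, 29.0] [0.4, -14.2, 21.8] [1.1, -14.2, 21.6] [1.8, -14.2, 21.6] [-0.2, -14.1, 28.1] [-0.2, -14.1, 20.5] [-0.8, -14.0, 27.0] [-1.2, -13.8, 31.0] [-1.3, -13.8, 24.4] [-0.4, -13.7, 30.0] [0.3, -13.7, 30.1] [1.0, -13.7, 29.9] [1.8, -13.6, 29.2] [2.5, -13.6, 29.0] [2.2, -13.2, 31.4] [-1.2, -13.1, 30.7] [-1.3, -13.1, 24.0] [-0.4, -13.0, 29.7] [0.3, -13.0, 29.7] [1.0, -13.0, 30.1] [1.7, -13.0, 30.0] [1.0, -12.4, 30.0] [-1.3, -12.4, 24.5] [-1.1, -12.3, 29.7] [-0.4, -12.3, 29.6] [1.7, -12.3, 29.1] [2.4, -12.3, 29.7] [0.4, -12.2, 28.5] [-1.2, -11.8, 31.2] [-0.5, -11.8, 30.6] [0.9, -11.8, 30.6] [1.5, -11.8, 31.1] [0.3, -11.6, 29.0] [2.4, -11.6, 29.1] [-1.2, -11.6, 23.2] [-1.1, -11.0, 29.8] [-0.4, -11.0, 29.3] [0.3, -11.0, 29.5] [-1.2, -10.8, 22.1] [6.2, -10.6, 31.8] [-1.5, -10.0, 26.2] [-2.6, -9.5, 22.5] [-3.6, -9.2, 25.3] [-6.3, -7.1, 24.0] [-7.0, -6.3, 23.0]
```

```bash
python3 - <<'E'
from h import *
h=-.25;dl=.17
zt=np.array([np.sin(dl)*np.cos(h),np.sin(dl)*np.sin(h),-np.cos(dl)]); Rt=down(h,zt)
plan(Rt,[567.7,80.7,115]); print('down 7.1cm:',(Rt.T@[0,0,-7.1]).round(2))
E
```

```text
rot [-0.1674 -0.0067  0.0756] rows>=1.2 shift cm [10.63 -1.47 -1.29] rows>=2.2
down 7.1cm: [-0.  -1.2  7. ]
```

Emit:
{"op": "servo_tool", "data": {"moves": [[[0, 0, -0.65], [-0.0837, -0.0033, 0.0378], 0.36], [[0, 0, -0.65], [-0.0837, -0.0033, 0.0378], 0.36], [[3.5, -0.5, 0], [0, 0, 0], 0.36], [[3.6, -0.5, 0], [0, 0, 0], 0.36], [[3.53, -0.47, 0], [0, 0, 0], 0.36], [[0, 0, 0], [0, 0, 0], 0.36], [[0, 0, 0], [0, 0, 0], 0.36]]}}

```text
clock: 10.95
tool_pos: [539.8, 87.7, 292.9]
orientation: [2.371, 1.843, 0.158]
contact_force: [0.2, -0.8, -0.4]
width: 33.8
grasp_force: 0.0
```

```bash
python3 - <<'E'
from h import *
h=-.25;dl=.17
zt=np.array([np.sin(dl)*np.cos(h),np.sin(dl)*np.sin(h),-np.cos(dl)]); Rt=down(h,zt)
plan(Rt,[567.7,80.7,44]); print(arm.get_state()['width'])
E
```

```text
rot [ 0.0006 -0.0003  0.0006] rows>=0.0 shift cm [ 0.01 -1.38  7.02] rows>=1.4
33.844632565100575
```

Emit:
{"op": "servo_tool", "data": {"moves": [[[0, -0.4, 2], [0, 0, 0], 0.36], [[0, -0.4, 2], [0, 0, 0], 0.36], [[0, -0.3, 1.5], [0, 0, 0], 0.36], [[0, -0.16, 0.9], [0, 0, 0], 0.36], [[0, -0.1, 0.6], [0, 0, 0], 0.36], [[0, 0, 0], [0, 0, 0], 0.36], [[0, 0, 0], [0, 0, 0], 0.36]]}}

```text
clock: 11.65
tool_pos: [538.0, 87.4, 220.6]
orientation: [2.374, 1.841, 0.156]
contact_force: [0.2, -0.4, -0.1]
width: 33.6
grasp_force: 0.0
```

Emit:
{"op": "servo_tool", "data": {"moves": [[[0, 0, 0], [0, 0, 0], 0.1], [[0, 0, 0], [0, 0, 0], 0.1], [[0, 0, 0], [0, 0, 0], 0.1], [[0, 0, 0], [0, 0, 0], 0.1], [[0, 0, 0], [0, 0, 0], 0.1], [[0, 0, 0], [0, 0, 0], 0.1]], "newtons": 12}}

```text
clock: 12.25
tool_pos: [537.9, 87.8, 220.7]
orientation: [2.373, 1.842, 0.156]
contact_force: [-2.1, 0.1, 5.4]
width: 24.4
grasp_force: 12.0
```

Emit:
{"op": "servo_tool", "data": {"moves": [[[0, 0.17, -1], [0, 0, 0], 0.1], [[0, 0.34, -2], [0, 0, 0], 0.1], [[0, 0.5, -3], [0, 0, 0], 0.1], [[0, 0.5, -3], [0, 0, 0], 0.1], [[0, 0.5, -3], [0, 0, 0], 0.1], [[0, 0.34, -2], [0, 0, 0], 0.1], [[0, 0, 0], [0, 0, 0], 0.1], [[0, 0, 0], [0, 0, 0], 0.1], [[0, 0, 0], [0, 0, 0], 0.1]]}}

```text
clock: 13.15
tool_pos: [536.5, 87.8, 359.9]
orientation: [2.376, 1.844, 0.15]
contact_force: [-0.3, -1.0, -0.7]
width: 24.7
grasp_force: 11.8
```

```bash
python3 - <<'E'
from h import *
s=arm.get_state(); im,d,p,Rm,t=cam('wrist'); np.savez('w5.npz',im=im,d=d,Rm=Rm,t=t)
print(s['clock'],s['tool_pos'],s['width'],s['grasp_force'])
Rt=R.from_rotvec(s['orientation']).as_matrix(); T=(cloud(d,p,Rm,t)-s['tool_pos'])@Rt   # tool coords
m=(abs(T[...,0])<18)&(abs(T[...,1])<11.3)&(T[...,2]>160)&(T[...,2]<205); v,u=np.nonzero(m)
print(m.sum(),u.min(),u.max(),v.min(),v.max()); np.save('T5.npy',T)
q=T[m]; print(np.percentile(q,[0,5,25,50,75,95,100],axis=0).round(1))
u0,v0=u.min()-30,v.min()-25; c=im[v0:v.max()+25,u0:u.max()+30]; print(u0,v0,c.shape)
save('w5c.png',cv2.resize(c,None,fx=6,fy=6,interpolation=cv2.INTER_CUBIC)[:600,:800])
E
```

```text
13.15 [536.53979746  87.8302018  359.86182395] 24.67280130255652 11.794491738255601
1496 298 339 210 261
[[-14.2 -11.2 179.7]
 [ -9.2  -9.7 182.4]
 [ -7.2  -5.7 188.7]
 [ -1.7  -0.9 193.9]
 [  7.2   4.6 200.8]
 [ 12.1   9.5 204.4]
 [ 13.4  11.2 205. ]]
268 185 (101, 101, 3)
```

View pics/w5c.png

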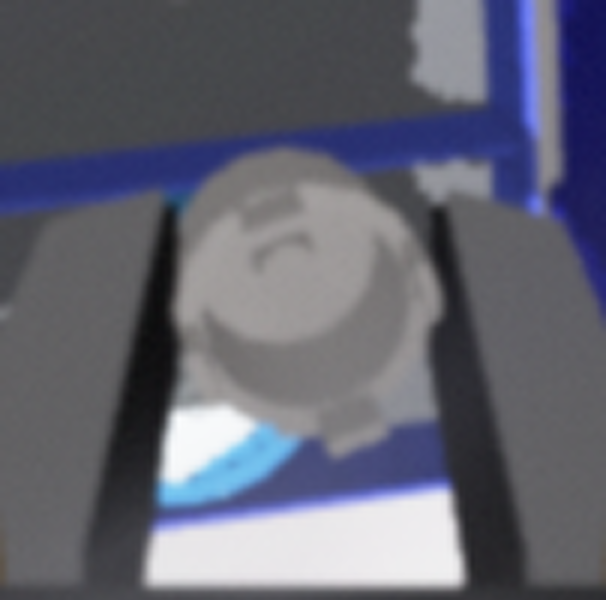

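The housing is held between the pads. The cup mouth is around crop (310,300), with blocks at (270,205) and (350,425). I need their heights to tell prongs from the lug.

```bash
python3 - <<'E'
import numpy as np
T=np.load('T5.npy'); np.set_printoptions(linewidth=220,suppress=True)
for n,(u,v) in dict(bottom=(326,256),bottomtip=(324,259),top=(313,220),right=(339,235),left=(301,240),floor=(315,240)).items():
    b=T[v-1:v+2,u-1:u+2].reshape(-1,3); print(n,np.median(b,0).round(1))
m=(T[...,0]<-8)&(T[...,0]>-20)&(abs(T[...,1])<11)&(T[...,2]>170)&(T[...,2]<206)
for x in np.arange(-16,-8,1):
    k=m&(abs(T[...,0]-x)<.5); q=T[k]; 
    if len(q): print(x,len(q),'y',q[:,1].min().round(1),q[:,1].max().round(1),'z',np.percentile(q[:,2],[0,50,100]).round(1))
# cup floor & outside wall on +x side
f=T[234:246,308:324].reshape(-1,3); 
A=np.c_[f[:,:2],np.ones(len(f))]; g=f[(f[:,2]>185)&(f[:,2]<210)]; A=np.c_[g[:,:2],np.ones(len(g))]
for _ in range(4):
    s=np.linalg.lstsq(A,g[:,2],rcond=None)[0]; r=g[:,2]-A@s; k=abs(r)<2; g,A=g[k],A[k]
print('floor plane',s.round(3),len(g),g.mean(0))
for v in range(206,263,3): print(v,T[v,296:344:3,2].round(0).astype(int))
E
```

```text
bottom [ -8.8   4.2 184. ]
bottomtip [ -9.8   3.1 182.4]
top [ 12.   -3.  184.9]
right [  3.2  11.2 184.5]
left [ -0.5  -9.7 187.1]
floor [ -7.4  -2.1 204.1]
-14 6 y -2.6 0.9 z [192.9 193.5 194.6]
-13 2 y -2.6 -0.2 z [192.2 192.8 193.4]
-11 10 y -3.7 3.6 z [182.6 189.2 189.6]
-10 36 y -5.4 5.9 z [182.1 188.4 190.6]
-9 136 y -6.5 8.4 z [181.6 190.4 204.7]
floor plane [  0.342   0.071 205.938] 129 [ -6.50187463  -2.03903091 203.56875319]
206 [344 344 345 346 346 346 346 347 348 349 349 347 349 347 346 345]
209 [344 345 344 343 343 343 342 341 340 338 340 337 337 336 335 336]
212 [334 335 332 333 203 201 200 198 202 202 329 329 328 331 331 352]
215 [326 324 203 200 196 194 194 190 191 192 198 349 351 350 352 352]
218 [324 324 199 197 189 189 187 186 190 189 190 190 350 351 350 351]
221 [195 200 195 188 186 183 181 182 205 205 204 191 191 351 350 196]
224 [191 196 189 188 204 181 181 202 205 206 205 205 191 191 351 191]
227 [186 189 187 203 204 201 199 198 199 205 206 205 200 188 187 186]
230 [186 187 188 204 203 198 197 199 198 205 206 205 200 192 184 185]
233 [185 187 188 202  20 204 199 199 198 205 206 205 200 193 185 184]
236 [185 188 202 203 204 203 204 205 205 205 206 204 198 193 192 184]
239 [185 188 195 204 204 204 204 205 205 205 201 200 195 191 191 185]
242 [185 183 188 198 201 202 203 204 203 200 201 198 195 191 191 183]
245 [184 180 180 191 197 198 197 200 199 198 195 193 191 190 351 184]
248 [183 320 180 189 191 193 194 196 194 193 192 190 191 350 351 185]
251 [184 321 180 188 189 189 190 192 191 190 190 190 350 350 351 183]
254 [182 320 320 321 188 188 188 189 189 187 186 184 349 350 351 184]
257 [319 321 319 321 321 321 194 193 195 184 183 183 184 347 346 348]
260 [320 320 320 321 321 321 322 342 343 182 182 340 342 341 339 339]
```

```bash
python3 - <<'E'
import numpy as np
T=np.load('T5.npy')[205:265,296:344].reshape(-1,3)
def fit(q,n=8,th=1.2):
    for _ in range(n):
        A=np.c_[q[:,:2],np.ones(len(q))]; s=np.linalg.lstsq(A,q[:,2],rcond=None)[0]; r=q[:,2]-A@s; k=abs(r)<max(th,1.5*r.std()); q=q[k]
    return s.round(3),len(q),r.std().round(2),q.mean(0).round(1)
q=T[(T[:,2]>201)&(T[:,2]<207)&(np.hypot(T[:,0]-1,T[:,1])<9)]; print('floor',fit(q,th=.9))
for x in range(-9,9,2):
    k=q[abs(q[:,0]-x)<1]; 
    if len(k)>5: print(x,len(k),'y',k[:,1].min().round(1),k[:,1].max().round(1),'z slope',np.polyfit(k[:,1],k[:,2],1).round(2))
for a in range(0,360,30):
    th=np.radians(a); p=np.c_[T[:,0]-1.5,T[:,1]]; rr=np.hypot(*p.T); an=np.abs(np.angle(np.exp(1j*(np.arctan2(p[:,1],p[:,0])-th))))
    k=(rr>10)&(rr<12)&(an<.2)&(T[:,2]>178)&(T[:,2]<200); z=T[k,2]
    if k.any(): print(a,k.sum(),np.percentile(z,[0,25,50,75,100]).round(1))
E
```

```text
floor (array([-1.70000e-02,  1.47000e-01,  2.04512e+02]), 249, np.float64(0.45), array([ -1.8,   0. , 204.5]))
-7 47 y -4.6 5.2 z slope [-6.0000e-02  2.0416e+02]
-5 66 y -6.4 6.5 z slope [2.0000e-02 2.0421e+02]
-3 53 y -8.2 7.1 z slope [1.0000e-01 2.0445e+02]
-1 57 y -8.8 7.6 z slope [9.0000e-02 2.0431e+02]
1 54 y -8.7 8.1 z slope [1.2000e-01 2.0436e+02]
3 48 y -6.9 7.6 z slope [1.3000e-01 2.0418e+02]
5 13 y 0.3 4.6 z slope [1.200e-01 2.044e+02]
0 71 [181.  185.4 189.3 195.2 199.7]
30 30 [189.2 189.6 190.1 190.8 198.9]
60 32 [183.2 184.5 188.7 190.7 191.6]
90 18 [183.7 185.4 189.8 190.5 192.3]
120 31 [188.8 190.2 190.7 191.5 194.8]
150 80 [182.4 184.5 189.  191.5 197.2]
180 74 [182.7 188.9 190.9 194.6 199.7]
210 62 [187.  188.2 191.5 194.9 199.9]
240 30 [179.8 180.8 188.4 193.9 199.6]
270 34 [180.  183.9 186.7 187.5 188.4]
300 48 [186.1 187.8 188.6 195.3 200. ]
330 75 [180.5 185.3 188.7 195.  199.6]
```

```bash
cat > goal.py <<'E'
from h import *
n=np.array([-.26327,.17695,.94836]); glass=np.array([524.4,-260.9,98.3])
def frame(z,y):
    z=z/np.linalg.norm(z); y=y-z*(y@z); y/=np.linalg.norm(y); return np.stack([np.cross(y,z),y,z],1)
a=np.radians(-123.2); pin=np.array([np.cos(a),np.sin(a),0]); pin[2]=-(pin[:2]@n[:2])/n[2]
RL=frame(n,-pin)
RHt=frame(np.array([0,.1435,-.9897]),np.array([1,.045,0])); mid=np.array([-.3,0,194])
Rt=RL@RHt.T
def go(out):
    q=glass+n*out-Rt@mid; print('tcp',q.round(1),'tool z',Rt[:,2].round(3)); plan(Rt,q,tcp=True)
E
python3 - <<'E'
from goal import *
go(140); go(72); s=arm.get_state(); R0=R.from_rotvec(s['orientation']).as_matrix(); print(s['clock'],(Rt.T@n*-6.8).round(2))
E
```

```text
tcp [ 414.4 -188.5  404.3] tool z [ 0.378 -0.244 -0.893]
rot [-0.2978 -0.1051  0.2682] rows>=2.8 shift cm [-30.07   5.02  -1.86] rows>=6.1
tcp [ 432.3 -200.6  339.8] tool z [ 0.378 -0.244 -0.893]
rot [-0.2978 -0.1051  0.2682] rows>=2.8 shift cm [-30.07   4.04   4.87] rows>=6.1
13.2 [ 0.   -0.98  6.73]
```

Emit:
{"op": "servo_tool", "data": {"moves": [[[-3, -0.5, -1], [0, 0, 0], 0.1], [[-3.5, -0.5, -1], [0, 0, 0], 0.1], [[-3.5, -0.5, -1], [0, 0, 0], 0.1], [[-3.5, -0.5, -1], [0, 0, 0], 0.1], [[0, 0, 0], [-0.0596, -0.021, 0.0536], 0.1], [[0, 0, 0], [-0.0596, -0.021, 0.0536], 0.1], [[0, 0, 0], [-0.0596, -0.021, 0.0536], 0.1], [[0, 0, 0], [-0.0596, -0.021, 0.0536], 0.1], [[0, 0, 0], [-0.0594, -0.0211, 0.0538], 0.1], [[0, 0, 0], [0, 0, 0], 0.1]]}}

```text
clock: 14.2
tool_pos: [477.5, -36.0, 396.1]
orientation: [2.355, 1.346, 0.298]
contact_force: [0.7, 0.6, -0.8]
width: 24.6
grasp_force: 11.8
```

```bash
python3 -c "
from goal import *
go(140); s=arm.get_state(); print(s['joint_pos'].round(2),s['width'],s['grasp_force'])"
```

```text
tcp [ 414.4 -188.5  404.3] tool z [ 0.378 -0.244 -0.893]
rot [ 0.0002 -0.0011  0.0004] rows>=0.0 shift cm [-16.35   2.37   0.6 ] rows>=3.3
[-0.21 -0.1   1.92 -0.21  0.9   0.42] 24.575070028747714 11.796476510935463
```

Emit:
{"op": "servo_tool", "data": {"moves": [[[-3, 0.4, 0.1], [0, 0, 0], 0.1], [[-3, 0.4, 0.1], [0, 0, 0], 0.1], [[-3, 0.4, 0.1], [0, 0, 0], 0.1], [[-3, 0.4, 0.1], [0, 0, 0], 0.1], [[-2.5, 0.4, 0.1], [0, 0, 0], 0.1], [[-1.85, 0.37, 0.1], [0, 0, 0], 0.1], [[0, 0, 0], [0, 0, 0], 0.1], [[0, 0, 0], [0, 0, 0], 0.1], [[0, 0, 0], [0, 0, 0], 0.1]]}}

```text
clock: 15.1
tool_pos: [415.3, -188.3, 405.4]
orientation: [2.354, 1.345, 0.301]
contact_force: [-0.1, -0.6, -1.3]
width: 24.4
grasp_force: 11.8
```

```bash
python3 - <<'E'
from goal import *
go(72)
s=arm.get_state(); im,d,p,Rm,t=cam('wrist'); print(s['clock'],s['joint_pos'].round(2),s['grasp_force'])
Rt0=R.from_rotvec(s['orientation']).as_matrix(); P=cloud(d,p,Rm,t); T=(P-s['tool_pos'])@Rt0; np.savez('w6.npz',im=im,d=d,Rm=Rm,t=t,T=T)
q=T[205:265,296:344].reshape(-1,3)
l=q[(q[:,0]<-12.5)&(q[:,0]>-17)&(abs(q[:,1])<8)&(q[:,2]>185)&(q[:,2]<205)]; print('lug',len(l),np.median(l,0),l.min(0),l.max(0))
q=q[(q[:,2]>201)&(q[:,2]<207)&(np.hypot(q[:,0]-1,q[:,1])<9)]
for _ in range(8):
    A=np.c_[q[:,:2],np.ones(len(q))]; c=np.linalg.lstsq(A,q[:,2],rcond=None)[0]; r=abs(q[:,2]-A@c); q=q[r<.9]
print('floor',c,len(q))
# lens/pin seen again?
m=(P[...,2]>80)&(P[...,2]<125)&(np.linalg.norm(P-glass,axis=-1)<50); print('lens pixels',m.sum())
h=(P-glass)@n; rad=np.linalg.norm((P-glass)-h[...,None]*n,axis=-1); ring=m&(rad<29)&(abs(h)<10); print('ring h',np.percentile(h[ring],[5,50,95]) if ring.any() else 0)
pn=m&(rad>33)&(rad<48)&(abs(h)<10); 
if pn.any():
    V=(P[pn]-glass).mean(0); print('pin',pn.sum(),np.degrees(np.arctan2(V[1],V[0])))
save('w6c.png',cv2.resize(im[150:300,200:440],None,fx=3.3,fy=3.3,interpolation=cv2.INTER_CUBIC))
E
```

```text
tcp [ 432.3 -200.6  339.8] tool z [ 0.378 -0.244 -0.893]
rot [ 0.0018 -0.0029 -0.0002] rows>=0.0 shift cm [-0.06 -1.08  6.8 ] rows>=1.4
15.1 [-0.62 -0.19  1.97  0.03  0.89 -0.11] 11.79583061762969
lug 8 [-13.53341719  -1.19111028 193.28618726] [-14.1160192   -2.65740434 192.47806411] [-12.99060196   0.87050168 194.38743742]
floor [3.34202695e-02 1.03176343e-01 2.04397563e+02] 208
lens pixels 2703
ring h [-2.8795689  -1.15945686  0.27885551]
pin 5 -119.00749907107642
```

Emit:
{"op": "servo_tool", "data": {"moves": [[[0, -0.2, 1.3], [0, 0, 0], 0.1], [[0, -0.2, 1.3], [0, 0, 0], 0.1], [[0, -0.2, 1.3], [0, 0, 0], 0.1], [[-0.05, -0.2, 1.1], [0, 0, 0], 0.1], [[0, -0.15, 0.9], [0, 0, 0], 0.1], [[0, -0.1, 0.7], [0, 0, 0], 0.1], [[0, 0, 0.1], [0, 0, 0], 0.1], [[0, 0, 0], [0, 0, 0], 0.1], [[0, 0, 0], [0, 0, 0], 0.1], [[0, 0, 0], [0, 0, 0], 0.1], [[0, 0, 0], [0, 0, 0], 0.1]]}}

```text
clock: 16.25
tool_pos: [432.4, -201.1, 342.0]
orientation: [2.352, 1.343, 0.302]
contact_force: [0.3, 0.2, -1.1]
width: 24.9
grasp_force: 11.8
```

```bash
python3 - <<'E'
from goal import *
go(72)
# independent check with the fixed cameras: white cup points in the lens frame, and the lid
for nme in ('top','scene'):
    im,d,p,Rm,t=cam(nme); P=cloud(d,p,Rm,t); L=(P-glass)@RL
    m=(abs(L[...,0])<25)&(abs(L[...,1])<25)&(L[...,2]>50)&(L[...,2]<95); w=m&(im.min(2)>130); print(nme,m.sum(),w.sum())
    if w.any(): print(np.percentile(L[w],[2,50,98],axis=0).round(1))
    rg=(np.hypot(L[...,0],L[...,1])<29)&(abs(L[...,2])<8); q=L[rg]; print('ring',len(q),q.mean(0).round(1) if len(q) else '')
    if nme=='scene': save('s2.png',cv2.resize(im[80:280,240:480],None,fx=3.3,fy=3,interpolation=cv2.INTER_CUBIC))
s=arm.get_state(); print(s['clock'],s['qvel'].round(3),s['grasp_force'],s['width'])
E
```

```text
tcp [ 432.3 -200.6  339.8] tool z [ 0.378 -0.244 -0.893]
rot [ 0.0044 -0.0017 -0.0011] rows>=0.0 shift cm [ 0.04 -0.13  0.17] rows>=0.0
top 0 0
ring 0 
scene 214 32
[[-22.8 -15.   63.2]
 [  2.5  -9.4  74.7]
 [ 22.8  13.2  86.4]]
ring 404 [ 0.3 -1.2 -0.8]
16.35 [-0.     0.     0.003  0.001  0.001 -0.001] 11.795895306277089 24.90530100940635
```

View pics/s2.png

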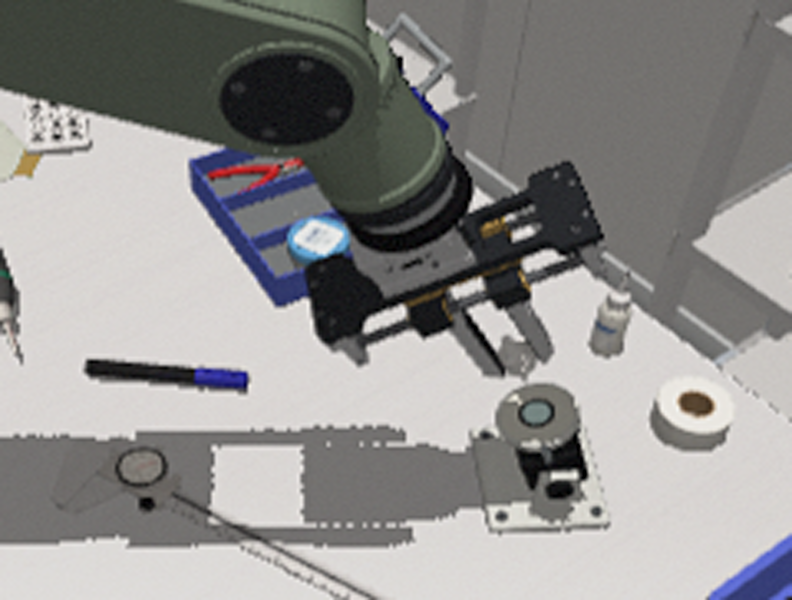

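The scene view shows the housing held between the fingers above the ring. The lid is still open, and the tin and snips are in the box. I'll make a 2 mm correction and hand in.

Emit:
{"op": "servo_tool", "data": {"moves": [[[0, -0.1, 0.15], [0, 0, 0], 0.1], [[0, 0, 0], [0, 0, 0], 0.1], [[0, 0, 0], [0, 0, 0], 0.1], [[0, 0, 0], [0, 0, 0], 0.1], [[0, 0, 0], [0, 0, 0], 0.1]]}}

```text
clock: 16.85
tool_pos: [432.2, -200.9, 339.7]
orientation: [2.353, 1.343, 0.301]
contact_force: [-0.3, -0.1, 0.2]
width: 24.6
grasp_force: 11.8
```

```bash
python3 -c "
from goal import *
go(72); print(arm.hand_in())"
```

```text
tcp [ 432.3 -200.6  339.8] tool z [ 0.378 -0.244 -0.893]
rot [ 0.0035 -0.0019 -0.0011] rows>=0.0 shift cm [ 0.04 -0.   -0.01] rows>=0.0
the job is handed in; nothing more can be done
None
```

I handed the job in at about 17 s with the lid open on its stop and the housing held steady over the inspection camera, within about 1 mm of my computed pose; the hand-in gave no verdict back.

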